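# Thread the return spring onto the slotted arbor

### The job

Pick up the standing coil spring and thread it, leg end down as it stands, over the slotted rod of the stand until it sits fully home, upright on the seat flange, then let go. The spring's inward leg snags on the rod end and again at the step halfway down: press only lightly, never force it, and twist a little until it drops into the slot (at the step, clockwise seen from above). Leave the bearing, the nut and the shaft clamp where they are.

Things in the scene. Friction and masses are not known exactly. Their poses are not given: they have to be found in the camera images.
- spring_mid (a point): centre (half-way up, on the axis) of a loose, upright, stiff steel coil spring: 43 mm outside, 35 mm bore, 70 mm long, does not give; 0.12 kg +-25 %. z up. A brass-coloured leg (4 mm square) sticks into the bore 8 mm above the lower end, on the spring's -x side, to 10.5 mm from the axis. Grip across the coils from above, any direction, upper half.
- seat (a point): centre of the seat, the top of the stand's round flange (53 mm wide), 20 mm above the bench, on the axis of the fixed upright steel rod; the spring's lower end must rest here. z up, axes along the sides of the base plate. With the leg resting on the rod end the spring's lower end is 44 mm above this point; with the leg on the step below the neck, 16 mm; home, 0.
- rod_end (a point): centre of the rod's flat top end, 50 mm above the seat (rod 30 mm diameter, 2 mm chamfer; axes as seat). The upper slot for the leg, 6 mm wide, 7 mm deep, runs from here down 16 mm. It faces the -x side, but the rod was clamped by eye: it may be turned up to 52 degrees (0.9 rad) either way, which is not measured. The rod does not turn when the spring is twisted lightly.
- step (a point): centre of the step, on the rod's axis 22 mm above the seat, axes as seat (not the slot's). Above it is a neck, 16 mm diameter, 12 mm tall, where the leg can turn freely; below it the rod is 30 mm again, with a lower slot, 6 mm wide, 7 mm deep, down to the seat. This slot lies 0.4 to 1.2 rad (not measured) clockwise, seen from above, from the upper slot.
- stand: the fixed grey stand: 90x90 mm base plate 10 mm thick with four cap screws, flange and slotted rod on it; origin at the centre of its underside on the bench, axes as seat
- ball_bearing: bystander: loose sealed steel ball bearing, 52 mm diameter, 15 mm high, origin at the centre of its underside
- hex_nut: bystander: loose large steel hex nut, 30x34 mm, 14 mm high, origin at the centre of its underside
- shaft_clamp: bystander: loose aluminium split shaft clamp block, 46x56 mm, 55 mm high, origin at the centre of its underside
Things that resemble listed ones, but are neither listed nor needed, are in the scene too. What is shaped like the part that bears spring_mid but purple or turquoise is not meant.

How it is judged:
By the outcome, as a careful person would: the job done as asked, in the order asked, and still so for the second after the job is handed in, with the robot touching nothing.
It also fails if it takes over 61 s, if anything falls off the work surface, if the arm or the gripper's body presses on something with over 40 N, if the wrist force passes 120 N, or if a joint passes its speed limit or range.

### The arm

A 6-joint arm with a two-finger parallel gripper is mounted at the origin on the work surface; the furniture and walls round the work are solid. World frame = base frame: x ahead of the robot, y to its left, z up, the work surface at z = 0. Lengths are in m, angles in rad, forces in N, time in s.
With the tool pointing down it reaches from about 0.325 to 0.775 m from the base axis. Payload 5.5 kg.
Tool frame: the origin (TCP) lies midway between the tips of the shut fingers; the grasp point (between the pads) lies 19 mm behind it (bot.grasp_offset is the distance from the TCP to the grasp point, in m); x points along the fingers, y is the direction in which the jaws open and shut, and the axes are right-handed (so a half turn about x gives the same grasp; the last joint's range is limited). The gripper opens to 88 mm and grips with 3 to 60 N. Pads are 20 mm wide; open, the fingers measure 115 mm over their backs; the gripper's body (75 mm by 178 mm) begins 61 mm behind the grasp point.
Start: joints at [-1.33, 0.091, 1.231, -0, 1.82, -0.057], TCP at [0.176, -0.574, 0.198] pointing down, gripper open.
Joint ranges: [-2.87, 2.87], [-0.86, 2.18], [0.17, 2.46], [-1.51, 4.65], [0.06, 2.69], [-2.65, 2.65]. Speed limits (rad/s): [2.57, 2.57, 3.01, 3.14, 3.14, 3.14].

### API

Orientations are given as a unit quaternion [w, x, y, z].
In Python, from cell import bot gives the robot as it stands. The module is installed in compiled form; this text tells all that it offers.
- The arm moves only by the tool jog_arm, never from a script. Its argument "rows" is one flat list of numbers, 7 for each row, row after row: the shift along the tool's x, y, z in cm, then the turn, a rotation vector about the tool's x, y, z in rad, then the gripper command: -1 is shut, 1 is fully open, values between are in proportion. A call has 1 to 5 rows; each row shifts and turns the commanded pose from where the row before left it, along the tool's axes as they then stand; what a row does not reach is not made up. A row lasts 1/12 s, in which the tool goes at most 41.7 mm and 7.16 degrees, less where a joint would pass 70% of its speed; a pose out of reach is approached as far as the arm can. A call with a gripper value outside its range is refused whole. The fingers move at their own pace and stop on an object; "squeeze" is the grip in N (left out, the last holds). Time passes only in rows, so rows that do not move let the fingers close. It gives the time, the measured TCP pose, the force and the opening at its end, in the units of the state.
- bot.read_state(): the state, without advancing time (a new reading comes with each control period).
- bot.read_camera(name): name is "side" or "top"; returns the picture (400x640x3 uint8, red, green, blue); there is no depth.
- bot.camera_params(name): a dict with "camera_matrix" (3x3 intrinsics, pixels), "T" (4x4, takes a point from camera to world coordinates). Camera axes: x right, y up, looking along -z (the intrinsics and any distortion apply to the point x, -y, -z); pixel columns grow to the right and rows downward; lengths in m; the calibration is good to about 2 mm. A picture is of the moment at which its call begins. camera_params takes no time and is no camera call.
- bot.hand_in(): hands the job in, once; it reports no verdict.
The state is a dict: "time_s": time; "joint_pos": joint angles; "joint_vel": joint speeds; "tau": joint torques, N m; "ee_pos": TCP position; "eef_rot": TCP orientation; "wrist_force": force on the tool from outside, world axes, zero at the start; "torque": the same for the moment, N m; "finger_gap": finger opening in m.
Only numpy, scipy, OpenCV 4.12 (cv2) and the standard library are available. Lean on these libraries where they do the work, as an engineer would, in place of code of your own. Each camera call takes 0.05 s, during which the arm holds its last target.

## Working session

There is one attempt and no reset: what is moved stays moved. The work goes in short steps, Python scripts to look and compute and a tool call to move; the robot and the scene stay as the last step left them, time stands still between calls to the robot, and variables do not carry over. Pictures are saved under pics/ and viewed, and the job is handed in when it is done.

Besides the shell and the picture viewer there is one more tool, called by a JSON object that holds its "op" and its "data", one argument or row to a line. jog_arm: Moves the arm, as the interface text tells. Its arguments: {"type":"object","properties":{"rows":{"type":"array","items":{"type":"number"}},"squeeze":{"type":"number"}},"required":["rows"]}

```bash
mkdir -p pics; cat > h.py <<'E'
import numpy as np, cv2
from cell import bot
def snap(n,f):
    im=bot.read_camera(n); cv2.imwrite('pics/'+f,im[...,::-1]); return im
def ray(n,u,v):
    p=bot.camera_params(n);K=np.array(p['camera_matrix']);T=np.array(p['T'])
    d=np.linalg.inv(K)@[u,v,1]; d=np.array([d[0],-d[1],-d[2]])
    return T[:3,3],T[:3,:3]@d
def plane(n,u,v,z):
    o,d=ray(n,u,v); return o+d*(z-o[2])/d[2]
def tri(u1,v1,u2,v2,a='side',b='top'):
    o,d=ray(a,u1,v1);p,e=ray(b,u2,v2);d=d/np.linalg.norm(d);e=e/np.linalg.norm(e)
    s=np.linalg.lstsq(np.c_[d,-e],p-o,rcond=None)[0]
    A=o+s[0]*d;B=p+s[1]*e; return (A+B)/2,np.linalg.norm(A-B)
def proj(n,P):
    p=bot.camera_params(n);K=np.array(p['camera_matrix']);T=np.array(p['T'])
    c=T[:3,:3].T@(np.array(P)-T[:3,3]); c=np.array([c[0],-c[1],-c[2]]);q=K@c;return q[:2]/q[2]
E
python3 - <<'E'
from h import *
snap('side','s0.png');snap('top','t0.png')
np.set_printoptions(precision=4,suppress=True)
for n in('side','top'):print(bot.camera_params(n))
print(bot.read_state(),bot.grasp_offset)
E
```

```text
{'camera_matrix': array([[508.3123,   0.    , 318.0534],
       [  0.    , 508.3123, 198.5374],
       [  0.    ,   0.    ,   1.    ]]), 'T': array([[-0.8374,  0.2588, -0.4815, -0.0065],
       [-0.5463, -0.4241,  0.7222,  0.6756],
       [-0.0173,  0.8678,  0.4965,  0.5865],
       [ 0.    ,  0.    ,  0.    ,  1.    ]])}
{'camera_matrix': array([[478.6615,   0.    , 316.8933],
       [  0.    , 478.6615, 199.4579],
       [  0.    ,   0.    ,   1.    ]]), 'T': array([[-0.0141,  0.9966, -0.0806,  0.4236],
       [-0.9999, -0.0138,  0.0031, -0.0788],
       [ 0.002 ,  0.0806,  0.9967,  0.9004],
       [ 0.    ,  0.    ,  0.    ,  1.    ]])}
{'time_s': 0.1, 'joint_pos': array([-1.3297,  0.0918,  1.2318,  0.    ,  1.8198, -0.0567]), 'joint_vel': array([-0.0004, -0.0017, -0.0043,  0.0011,  0.0017,  0.0004]), 'tau': array([  0.0027, -44.7858, -40.7571,   0.0701,   0.0284,  -0.0001]), 'ee_pos': array([ 0.176 , -0.5733,  0.1968]), 'eef_rot': array([-0.1043, -0.6992, -0.1055,  0.6993]), 'wrist_force': array([ 0.7774, -0.5827, -0.3068]), 'torque': array([ 0.0551, -0.0029, -0.0028]), 'finger_gap': 0.0879759059086536} 0.0187
```

```bash
ls .
```

```text
h.py
pics
```

View pics/s0.png

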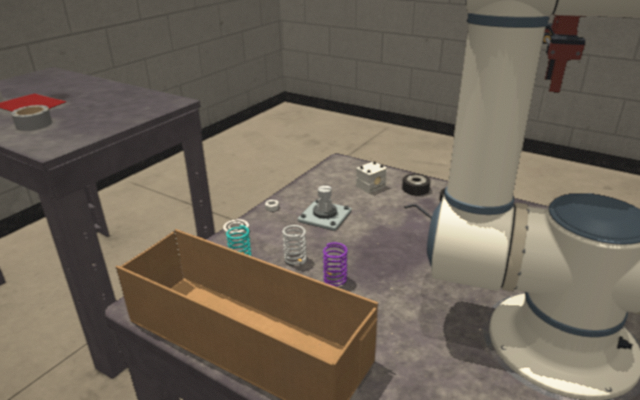

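View pics/t0.png

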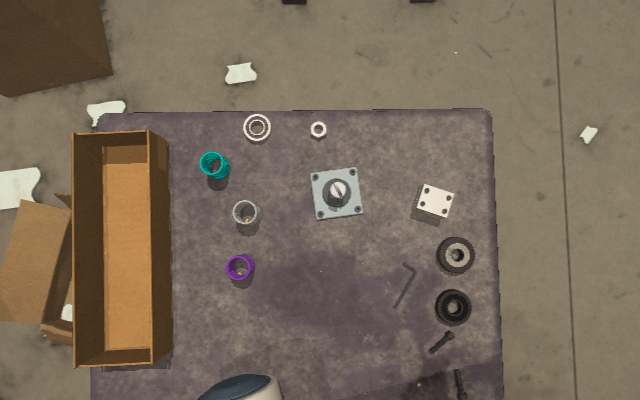

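Candidates for the spring: turquoise (214,165), purple (240,267) and plain steel (245,212) in the top view; in the side view (238,237), (335,265) and (294,245). I choose the steel one and will check it in a close crop.

```bash
python3 - <<'E'
import cv2,numpy as np
t=cv2.imread('pics/t0.png');s=cv2.imread('pics/s0.png')
r=lambda i,x,y,w,h,k:cv2.resize(i[y:y+h,x:x+w],None,fx=k,fy=k,interpolation=cv2.INTER_CUBIC)
a=r(t,220,187,50,50,8);b=r(t,305,160,66,66,6);b=cv2.copyMakeBorder(b,0,4,0,4,cv2.BORDER_CONSTANT)
cv2.imwrite('pics/c1.png',np.hstack([a,b]))
a=r(s,265,215,60,60,6);b=r(s,292,175,66,60,6)
cv2.imwrite('pics/c2.png',np.hstack([a,b]))
E
```

```text
(no output)
```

View pics/c1.png

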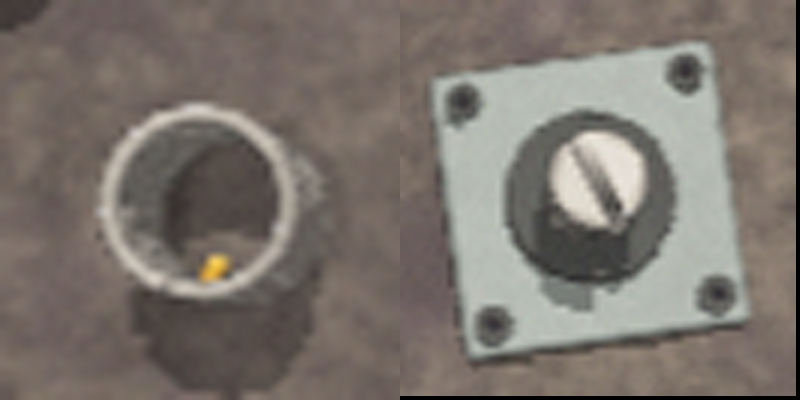

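View pics/c2.png

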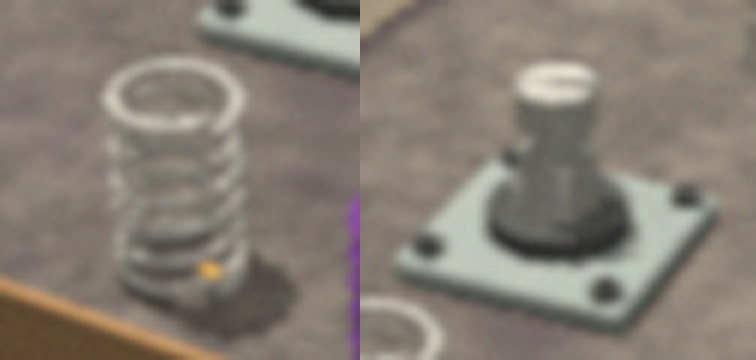

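```bash
python3 - <<'E'
from h import *
np.set_printoptions(precision=4,suppress=True)
t=cv2.imread('pics/t0.png');s=cv2.imread('pics/s0.png')
def ell(im,x,y,w,h,th,k=8):
    c=cv2.resize(im[y:y+h,x:x+w],None,fx=k,fy=k,interpolation=cv2.INTER_CUBIC)
    m=((c.min(2)>th)*255).astype('uint8')
    cs,_=cv2.findContours(m,cv2.RETR_EXTERNAL,cv2.CHAIN_APPROX_NONE)
    q=max(cs,key=cv2.contourArea);e=cv2.fitEllipse(cv2.convexHull(q))
    return x+(e[0][0]+.5)/k-.5,y+(e[0][1]+.5)/k-.5,np.array(e[1])/k
for th in(130,145,160): print('spring top',ell(t,228,195,34,34,th),'rod top',ell(t,325,176,26,26,th),'rod side',ell(s,312,182,24,14,th),'springside',ell(s,280,220,28,20,th))
print('spring',tri(293.5,231,244.56,211.6)); print('rod',tri(324.25,188.4,337.6,188.9))
print(plane('top',244.56,211.6,.07),plane('side',293.5,231,.07))
print(plane('top',337.6,188.9,.07),plane('side',324.25,188.4,.07))
# screws (crop b px)
sc=[(462,103),(685,72),(716,294),(492,325)]
P=[plane('top',305+(x-400+.5)/6-.5,160+(y+.5)/6-.5,.012) for x,y in sc]
print(np.array(P),np.mean(P,0)); 
d=P[0]-P[3];print('x dir',np.degrees(np.arctan2(d[1],d[0])));d=P[1]-P[2];print(np.degrees(np.arctan2(d[1],d[0])));d=P[3]-P[2];print('y',np.degrees(np.arctan2(-d[0],d[1])))
# leg
lt=(220+(215+.5)/8-.5,187+(268+.5)/8-.5);ls=(265+(208+.5)/6-.5,215+(270+.5)/6-.5)
print('leg',tri(*ls,*lt),plane('top',*lt,.008),plane('side',*ls,.008))
# slot line end on rim
for x,y in((577,150),(618,218)):
    print('slot',plane('top',305+(x-400+.5)/6-.5,160+(y+.5)/6-.5,.07))
E
```

```text
spring top (244.2381477355957, 211.5486946105957, array([24.1657, 24.9608])) rod top (337.63528633117676, 189.21341037750244, array([15.949 , 16.1813])) rod side (324.013144493103, 188.1351842880249, array([ 7.9448, 15.3961])) springside (294.6427049636841, 231.97823905944824, array([16.3826, 25.9458]))
spring top (244.1652069091797, 211.56225204467773, array([23.8769, 24.2841])) rod top (337.66189765930176, 189.18692684173584, array([15.4482, 15.7953])) rod side (324.14062881469727, 188.19750308990479, array([ 7.2495, 13.8573])) springside (293.940318107605, 230.77722835540771, array([12.9927, 23.891 ]))
spring top (243.76451301574707, 211.17713356018066, array([22.2579, 23.7676])) rod top (338.3306121826172, 180.39275217056274, array([21.4153, 29.3968])) rod side (324.1811361312866, 188.2065019607544, array([ 6.6358, 12.9442])) springside (295.9581108093262, 230.57328987121582, array([11.8285, 18.1789]))
spring (array([0.471 , 0.0448, 0.0664]), np.float64(0.0012727728558457271))
rod (array([ 0.5078, -0.1183,  0.07  ]), np.float64(0.002248007437806805))
[0.4713 0.0446 0.07  ] [0.4671 0.0489 0.07  ]
[ 0.5087 -0.1177  0.07  ] [ 0.5067 -0.1187  0.07  ]
[[ 0.5381 -0.0784  0.012 ]
 [ 0.5469 -0.1481  0.012 ]
 [ 0.4774 -0.1563  0.012 ]
 [ 0.4687 -0.0867  0.012 ]] [ 0.5078 -0.1174  0.012 ]
x dir 6.85592080048584
6.749549748875286
y 7.085598818337707
leg (array([0.458 , 0.0495, 0.0089]), np.float64(0.0025471231242168964)) [0.4591 0.0503 0.008 ] [0.4575 0.048  0.008 ]
slot [ 0.5164 -0.1117  0.07  ]
slot [ 0.4964 -0.1233  0.07  ]
```

```bash
python3 - <<'E'
import cv2,numpy as np
t=cv2.imread('pics/t0.png');s=cv2.imread('pics/s0.png')
r=lambda i,x,y,w,h,k:cv2.resize(i[y:y+h,x:x+w],None,fx=k,fy=k,interpolation=cv2.INTER_LANCZOS4)
a=r(t,324,178,26,32,15);b=r(s,308,180,26,32,15)
o=np.hstack([a,b]);o=np.clip(o.astype(float)*1.3,0,255).astype('uint8')
cv2.imwrite('pics/c3.png',o)
E
```

```text
(no output)
```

View pics/c3.png

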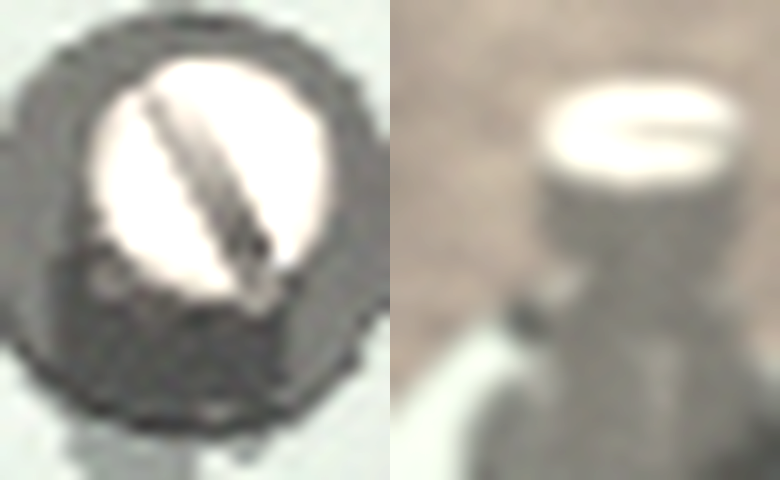

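```bash
cat >> h.py <<'E'
from scipy.spatial.transform import Rotation as R
np.set_printoptions(precision=4,suppress=True)
def pose():
    s=bot.read_state();q=s['eef_rot'];r=R.from_quat([q[1],q[2],q[3],q[0]]).as_matrix();return s,np.array(s['ee_pos']),r
def to(target):
    s,p,r=pose();print('t',s['time_s'],'p',p,'d(cm tool)',100*r.T@(np.array(target)-p),'jawyaw',np.degrees(np.arctan2(r[1,1],r[0,1])),'tilt x',r[:,0],'F',s['wrist_force'],'gap',s['finger_gap'],'q',s['joint_pos'])
E
python3 - <<'E'
from h import *
to([.471,.0447,.16]); _,_,r=pose();print(r)
E
```

```text
t 0.1 p [ 0.176  -0.5733  0.1968] d(cm tool) [  3.7748 -50.4153 -46.3379] jawyaw -72.93675546521719 tilt x [-0.0004  0.0017 -1.    ] F [ 0.7774 -0.5827 -0.3068] gap 0.0879759059086536 q [-1.3297  0.0918  1.2318  0.      1.8198 -0.0567]
[[-0.0004  0.2934 -0.956 ]
 [ 0.0017 -0.956  -0.2934]
 [-1.     -0.0017 -0.0001]]
```

{"op": "jog_arm", "data": {
  "rows": [0,-3,-2.75,0,0,0,1,0,-3,-2.75,0,0,0,1,0,-3,-2.75,0,0,0,1,0,-3,-2.75,0,0,0,1,0,-3,-2.75,0,0,0,1]
}}

```text
time_s: 0.52
ee_pos: [0.2637, -0.388, 0.1971]
eef_rot: [-0.104, -0.699, -0.105, 0.699]
wrist_force: [1.0, -0.7, 1.1]
finger_gap: 0.0876
```

{"op": "jog_arm", "data": {
  "rows": [0,-3,-2.75,0,0,0,1,0,-3,-2.75,0,0,0,1,0,-3,-2.75,0,0,0,1,0,-3,-2.75,0,0,0,1,0,-3,-2.75,0,0,0,1]
}}

```text
time_s: 0.93
ee_pos: [0.3511, -0.2042, 0.1976]
eef_rot: [0.105, 0.699, 0.105, -0.699]
wrist_force: [0.7, -0.6, -0.1]
finger_gap: 0.0878
```

{"op": "jog_arm", "data": {
  "rows": [0,-3,-2.75,0,0,0,1,0,-3,-2.75,0,0,0,1,0,-3,-2.75,0,0,0,1,0,-3,-2.75,0,0,0,1,0,-3,-2.75,0,0,0,1]
}}

```text
time_s: 1.35
ee_pos: [0.4386, -0.0202, 0.1977]
eef_rot: [0.105, 0.699, 0.105, -0.699]
wrist_force: [0.5, 0.2, 0.2]
finger_gap: 0.0881
```

{"op": "jog_arm", "data": {
  "rows": [0,0,0,-0.12,0,0,1,0,0,0,-0.12,0,0,1,0,0,0,-0.12,0,0,1,0,0,0,-0.12,0,0,1,0,0,0,-0.12,0,0,1]
}}

```text
time_s: 1.77
ee_pos: [0.4382, -0.0221, 0.1973]
eef_rot: [-0.309, -0.636, -0.309, 0.636]
wrist_force: [0.2, -0.3, 0.3]
finger_gap: 0.088
```

{"op": "jog_arm", "data": {
  "rows": [0,0,0,-0.12,0,0,1,0,0,0,-0.12,0,0,1,0,0,0,0,0,0,1]
}}

```text
time_s: 2.02
ee_pos: [0.4382, -0.0223, 0.1974]
eef_rot: [-0.382, -0.595, -0.382, 0.595]
wrist_force: [0.1, 0.5, -1.1]
finger_gap: 0.0879
```

```bash
python3 - <<'E'
from h import *
to([.471,.0447,.10])
E
```

```text
t 2.0167 p [ 0.4382 -0.0223  0.1974] d(cm tool) [ 9.7394  0.2087 -7.463 ] jawyaw -24.558971830508234 tilt x [-0.0008  0.0001 -1.    ] F [ 0.0533  0.4747 -1.0725] gap 0.08793794250482995 q [-0.1285 -0.3437  1.6304  0.      1.8557  0.3002]
```

{"op": "jog_arm", "data": {
  "rows": [0,0.1,-3.73,0,0,0,1,0,0.1,-3.73,0,0,0,1,4,0,0,0,0,0,1,4,0,0,0,0,0,1,1.7,0,0,0,0,0,1]
}}

```text
time_s: 2.43
ee_pos: [0.4693, 0.0452, 0.0952]
eef_rot: [-0.379, -0.594, -0.381, 0.598]
wrist_force: [-0.7, -1.0, -0.8]
finger_gap: 0.0878
```

```bash
python3 - <<'E'
from h import *
to([.471,.0447,.036])
t=snap('top','t1.png');s=snap('side','s1.png')
r=lambda i,x,y,w,h,k:cv2.resize(i[y:y+h,x:x+w],None,fx=k,fy=k,interpolation=cv2.INTER_CUBIC)[...,::-1]
cv2.imwrite('pics/c4.png',np.hstack([r(t,190,150,130,130,3),r(s,230,160,130,130,3)]))
E
```

```text
t 2.4333 p [0.4693 0.0452 0.0952] d(cm tool) [ 5.9138  0.2118 -0.0502] jawyaw -24.970872491464213 tilt x [-0.007  -0.0002 -1.    ] F [-0.699  -1.0039 -0.8352] gap 0.08782200130663312 q [ 0.0238 -0.2492  1.7347 -0.      1.663   0.4596]
```

View pics/c4.png

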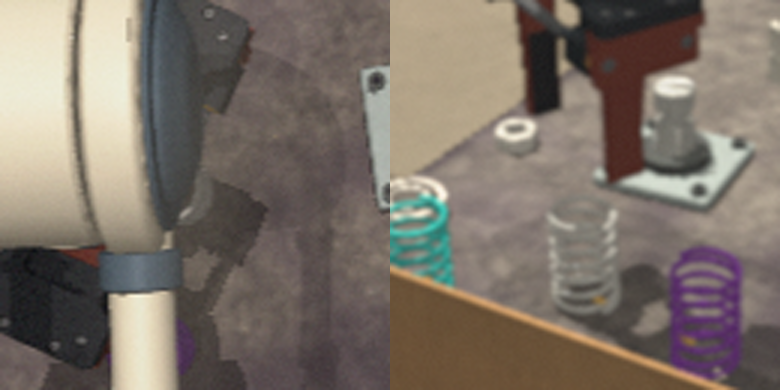

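The spring stands below, midway between the fingers (side crop, spring at (583,255), fingers at (540,60) and (625,160)). I descend now.

{"op": "jog_arm", "data": {
  "rows": [2,0.1,0,0,0,0,1,2,0,0,0,0,0,1,1.8,0,0,0,0,0,1,0,0,0,0,0,0,1,0,0,0,0,0,0,1]
}}

```text
time_s: 2.95
ee_pos: [0.4726, 0.0439, 0.0439]
eef_rot: [0.38, 0.596, 0.38, -0.596]
wrist_force: [0.3, -0.5, 0.2]
finger_gap: 0.0878
```

```bash
python3 - <<'E'
from h import *
to([.471,.0447,.036])
E
```

```text
t 2.95 p [0.4726 0.0439 0.0439] d(cm tool) [ 0.7939 -0.1769 -0.0029] jawyaw -24.916611688713186 tilt x [ 0.0003  0.     -1.    ] F [ 0.3407 -0.4891  0.25  ] gap 0.08776612885917827 q [ 0.021  -0.2282  1.8082  0.      1.5613  0.4559]
```

{"op": "jog_arm", "data": {
  "rows": [0.8,-0.18,0,0,0,0,1,0,0,0,0,0,0,-1,0,0,0,0,0,0,-1,0,0,0,0,0,0,-1,0,0,0,0,0,0,-1],
  "squeeze": 25
}}

```text
time_s: 3.37
ee_pos: [0.4712, 0.0449, 0.0356]
eef_rot: [0.381, 0.596, 0.381, -0.595]
wrist_force: [0.5, 0.0, -0.3]
finger_gap: 0.0645
```

{"op": "jog_arm", "data": {
  "rows": [0,0,0,0,0,0,-1,0,0,0,0,0,0,-1,0,0,0,0,0,0,-1,0,0,0,0,0,0,-1,0,0,0,0,0,0,-1]
}}

```text
time_s: 3.78
ee_pos: [0.4708, 0.0448, 0.0349]
eef_rot: [0.381, 0.596, 0.381, -0.596]
wrist_force: [0.0, -0.0, 0.6]
finger_gap: 0.0424
```

```bash
python3 - <<'E'
from h import *
to([.471,.0447,.036])
E
```

```text
t 3.7833 p [0.4708 0.0448 0.0349] d(cm tool) [-0.1086  0.0234  0.0055] jawyaw -24.81090132787844 tilt x [ 0.0001  0.0001 -1.    ] F [ 0.0442 -0.0394  0.6049] gap 0.04241113956373436 q [ 0.023  -0.2279  1.8242  0.0001  1.5452  0.456 ]
```

{"op": "jog_arm", "data": {
  "rows": [-2,0,0,0,0,0,-1,-2.5,0,0,0,0,0,-1,-2.5,0,0,0,0,0,-1,-2.5,0,0,0,0,0,-1,0,0,0,-0.12,0,0,-1]
}}

```text
time_s: 4.2
ee_pos: [0.4729, 0.0449, 0.1355]
eef_rot: [0.417, 0.574, 0.414, -0.57]
wrist_force: [-0.4, 0.6, -1.1]
finger_gap: 0.0425
```

{"op": "jog_arm", "data": {
  "rows": [0,0,0,-0.12,0,0,-1,0,0,0,-0.12,0,0,-1,0,0,0,-0.12,0,0,-1,0,0,0,-0.12,0,0,-1,0,0,0,-0.12,0,0,-1]
}}

```text
time_s: 4.62
ee_pos: [0.4705, 0.0448, 0.1294]
eef_rot: [0.567, 0.422, 0.568, -0.422]
wrist_force: [0.6, 0.2, -2.0]
finger_gap: 0.0423
```

{"op": "jog_arm", "data": {
  "rows": [0,0,0,-0.12,0,0,-1,0,0,0,0,0,0,-1]
}}

```text
time_s: 4.78
ee_pos: [0.4705, 0.0448, 0.1294]
eef_rot: [0.591, 0.387, 0.592, -0.388]
wrist_force: [0.6, 0.2, -0.7]
finger_gap: 0.0426
```

```bash
python3 - <<'E'
from h import *
to([.508,-.1178,.130])
s=snap('side','s2.png')
cv2.imwrite('pics/c5.png',cv2.resize(s[130:290,200:380],None,fx=4,fy=3.7,interpolation=cv2.INTER_CUBIC)[...,::-1])
E
```

```text
t 4.7833 p [0.4705 0.0448 0.1294] d(cm tool) [-0.0586 -3.0681 16.404 ] jawyaw 23.56564233516567 tilt x [-0.0008 -0.     -1.    ] F [ 0.5733  0.2118 -0.6923] gap 0.042584653776978586 q [ 0.023  -0.2576  1.6812 -0.      1.7188 -0.3883]
```

View pics/c5.png

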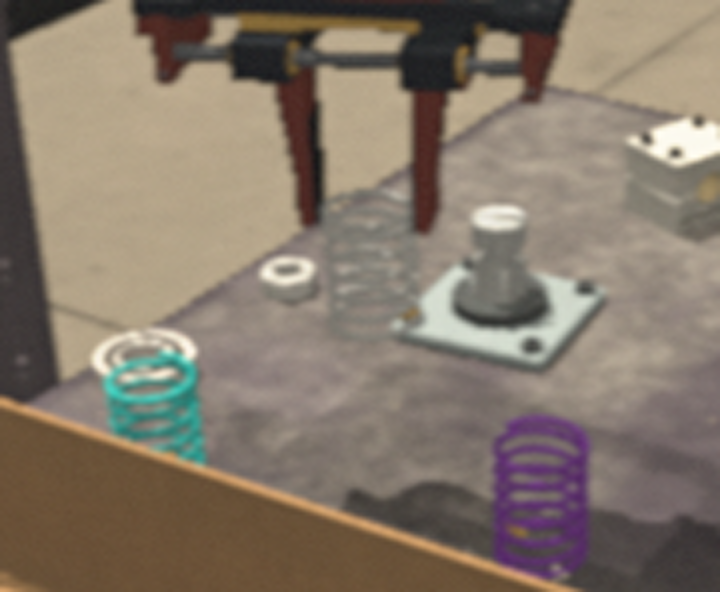

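The spring is held upright with its leg (crop (411,313)) on the right side, where the slot faces. I carry it over the rod.

{"op": "jog_arm", "data": {
  "rows": [0,-0.61,3.28,0,0,0,-1,0,-0.61,3.28,0,0,0,-1,0,-0.61,3.28,0,0,0,-1,0,-0.61,3.28,0,0,0,-1,0,-0.61,3.28,0,0,0,-1]
}}

```text
time_s: 5.25
ee_pos: [0.5077, -0.1193, 0.1297]
eef_rot: [0.59, 0.39, 0.59, -0.39]
wrist_force: [1.2, 0.5, -1.0]
finger_gap: 0.0426
```

{"op": "jog_arm", "data": {
  "rows": [0,0,0,0,0,0,-1,0,0,0,0,0,0,-1]
}}

```text
time_s: 5.42
ee_pos: [0.5074, -0.1191, 0.1292]
eef_rot: [0.589, 0.39, 0.59, -0.391]
wrist_force: [-0.8, 1.4, -1.6]
finger_gap: 0.0425
```

```bash
python3 - <<'E'
from h import *
to([.508,-.1178,.110])
s=snap('side','s3.png');t=snap('top','t3.png')
r=lambda i,x,y,w,h,k:cv2.resize(i[y:y+h,x:x+w],None,fx=k,fy=k,interpolation=cv2.INTER_CUBIC)[...,::-1]
cv2.imwrite('pics/c6.png',np.hstack([r(t,285,140,100,140,4),r(s,280,120,100,140,4)]))
E
```

```text
t 5.4167 p [ 0.5074 -0.1191  0.1292] d(cm tool) [ 1.9185  0.106  -0.0963] jawyaw 22.953772111978292 tilt x [-0.0013  0.0006 -1.    ] F [-0.84    1.3715 -1.5657] gap 0.042533096567090194 q [-0.296  -0.123   1.5638  0.0002  1.7022 -0.6966]
```

View pics/c6.png

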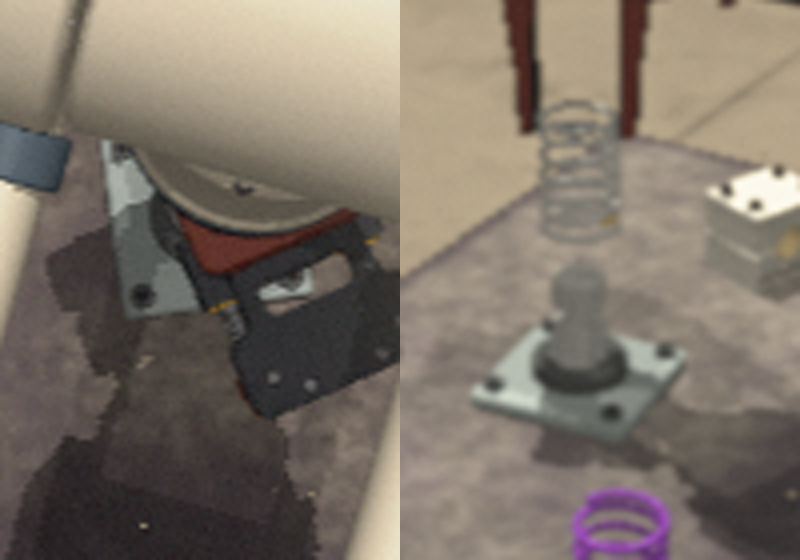

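Side view: spring axis at crop x≈579 and rod axis at x≈579.5, so they are aligned. The top view is hidden by the arm. I lower toward contact, expected at TCP z≈0.099.

{"op": "jog_arm", "data": {
  "rows": [1,0.1,-0.1,0,0,0,-1,1,0,0,0,0,0,-1,0.4,0,0,0,0,0,-1,0.2,0,0,0,0,0,-1,0,0,0,0,0,0,-1]
}}

```text
time_s: 5.93
ee_pos: [0.5076, -0.1159, 0.1026]
eef_rot: [0.59, 0.388, 0.591, -0.389]
wrist_force: [-0.3, 0.3, -1.5]
finger_gap: 0.0427
```

{"op": "jog_arm", "data": {
  "rows": [0.2,0,0,0,0,0,-1,0.2,0,0,0,0,0,-1,0,0,0,0,0,0,-1]
}}

```text
time_s: 6.18
ee_pos: [0.5082, -0.1165, 0.0997]
eef_rot: [0.591, 0.389, 0.591, -0.389]
wrist_force: [-0.2, -0.0, -1.2]
finger_gap: 0.0424
```

{"op": "jog_arm", "data": {
  "rows": [0.2,0,0,0,0,0,-1,0,0,0,0,0,0,-1,0,0,0,0,0,0,-1]
}}

```text
time_s: 6.43
ee_pos: [0.5082, -0.1166, 0.0978]
eef_rot: [0.591, 0.389, 0.591, -0.389]
wrist_force: [-1.3, 0.5, -1.8]
finger_gap: 0.0424
```

{"op": "jog_arm", "data": {
  "rows": [0.1,-0.05,0.11,0,0,0,-1,0.1,0,0,0,0,0,-1,0,0,0,0,0,0,-1]
}}

```text
time_s: 6.68
ee_pos: [0.5081, -0.1178, 0.0956]
eef_rot: [0.591, 0.389, 0.591, -0.389]
wrist_force: [0.2, -0.1, -1.8]
finger_gap: 0.0424
```

{"op": "jog_arm", "data": {
  "rows": [0.2,0,0,0,0,0,-1,0,0,0,0,0,0,-1,0,0,0,0,0,0,-1]
}}

```text
time_s: 6.93
ee_pos: [0.508, -0.1177, 0.0936]
eef_rot: [0.591, 0.389, 0.591, -0.389]
wrist_force: [0.4, -0.6, -1.5]
finger_gap: 0.0428
```

No contact force 5 mm below the expected snag height, so the leg appears to be in the upper slot. I continue gently.

{"op": "jog_arm", "data": {
  "rows": [0.2,0,0,0,0,0,-1,0.2,0,0,0,0,0,-1,0.2,0,0,0,0,0,-1,0,0,0,0,0,0,-1]
}}

```text
time_s: 7.27
ee_pos: [0.5078, -0.1176, 0.0871]
eef_rot: [0.59, 0.389, 0.591, -0.389]
wrist_force: [-0.3, -0.3, -1.2]
finger_gap: 0.0425
```

{"op": "jog_arm", "data": {
  "rows": [0.2,0,0,0,0,0,-1,0.2,0,0,0,0,0,-1,0.2,0,0,0,0,0,-1,0,0,0,0,0,0,-1]
}}

```text
time_s: 7.6
ee_pos: [0.5079, -0.1176, 0.0812]
eef_rot: [0.59, 0.389, 0.591, -0.389]
wrist_force: [-0.2, 0.6, -2.3]
finger_gap: 0.0424
```

```bash
python3 - <<'E'
from h import *
to([.508,-.1178,.075])
s=snap('side','s4.png')
r=lambda i,x,y,w,h,k:cv2.resize(i[y:y+h,x:x+w],None,fx=k,fy=k,interpolation=cv2.INTER_CUBIC)[...,::-1]
cv2.imwrite('pics/c7.png',r(s,285,130,80,110,5))
E
```

```text
t 7.6 p [ 0.5079 -0.1176  0.0812] d(cm tool) [0.6225 0.0028 0.0192] jawyaw 23.32093538826185 tilt x [-0.0008  0.0003 -1.    ] F [-0.2311  0.628  -2.288 ] gap 0.04240726529872396 q [-0.2929 -0.1121  1.6387  0.      1.6159 -0.6999]
```

View pics/c7.png

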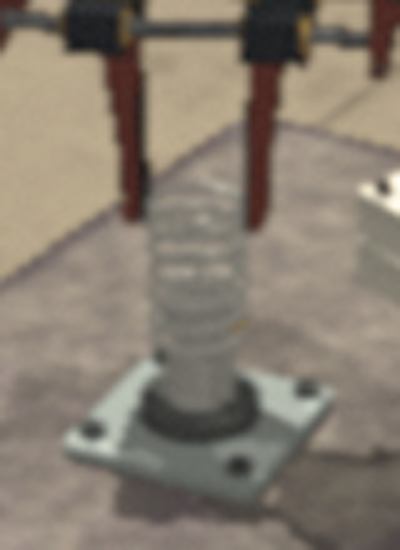

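The lower coils are round the rod, with the leg (crop (238,325)) facing the slot side. I lower into the neck.

{"op": "jog_arm", "data": {
  "rows": [0.2,0,0,0,0,0,-1,0.2,0,0,0,0,0,-1,0.2,0,0,0,0,0,-1,0,0,0,0,0,0,-1,0,0,0,0,0,0,-1]
}}

```text
time_s: 8.07
ee_pos: [0.508, -0.1177, 0.0756]
eef_rot: [0.591, 0.389, 0.591, -0.389]
wrist_force: [0.5, 0.0, -0.8]
finger_gap: 0.0424
```

{"op": "jog_arm", "data": {
  "rows": [0,0,0,0.08,0,0,-1,0,0,0,0.08,0,0,-1,0,0,0,0.08,0,0,-1,0,0,0,0.06,0,0,-1,0,0,0,0,0,0,-1]
}}

```text
time_s: 8.48
ee_pos: [0.5082, -0.1178, 0.076]
eef_rot: [0.526, 0.473, 0.525, -0.473]
wrist_force: [-0.1, 0.1, -0.6]
finger_gap: 0.0429
```

{"op": "jog_arm", "data": {
  "rows": [0.2,0,0,0,0,0,-1,0.1,0,0,0,0,0,-1,0,0,0,0,0,0,-1,0,0,0,0,0,0,-1]
}}

```text
time_s: 8.82
ee_pos: [0.5081, -0.1177, 0.0726]
eef_rot: [0.526, 0.472, 0.526, -0.472]
wrist_force: [-0.3, -0.2, -0.3]
finger_gap: 0.0423
```

```bash
python3 - <<'E'
from h import *
to([.508,-.1178,.071]);print(bot.read_state()['torque'])
s=snap('side','s5.png')
r=lambda i,x,y,w,h,k:cv2.resize(i[y:y+h,x:x+w],None,fx=k,fy=k,interpolation=cv2.INTER_CUBIC)[...,::-1]
cv2.imwrite('pics/c8.png',r(s,285,130,80,110,5))
E
```

```text
t 8.8167 p [ 0.5081 -0.1177  0.0726] d(cm tool) [ 0.1622 -0.0062  0.0095] jawyaw 6.178646585424646 tilt x [-0.0004  0.0001 -1.    ] F [-0.3445 -0.2184 -0.3324] gap 0.04225116762587713 q [-0.2929 -0.109   1.651  -0.      1.5999 -0.4007]
[ 0.0017 -0.0799 -0.0185]
```

View pics/c8.png

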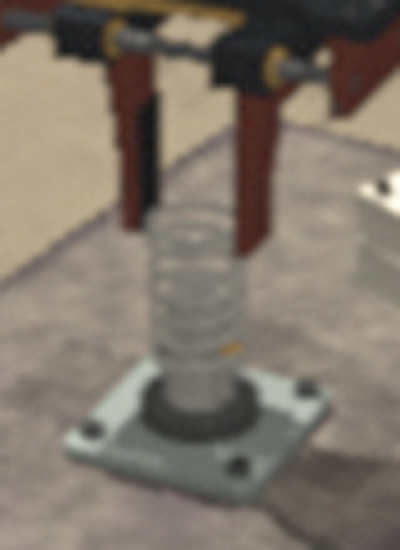

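The leg turned with the gripper (now at crop (230,350)), so it is in the neck. I look for the step contact.

{"op": "jog_arm", "data": {
  "rows": [0.1,0,0,0,0,0,-1,0,0,0,0,0,0,-1,0,0,0,0,0,0,-1]
}}

```text
time_s: 9.12
ee_pos: [0.5081, -0.1177, 0.0718]
eef_rot: [0.526, 0.473, 0.526, -0.473]
wrist_force: [-0.9, -0.2, -0.9]
finger_gap: 0.0426
```

{"op": "jog_arm", "data": {
  "rows": [0.1,0,0,0,0,0,-1,0,0,0,0,0,0,-1,0,0,0,0,0,0,-1]
}}

```text
time_s: 9.37
ee_pos: [0.5082, -0.1177, 0.0709]
eef_rot: [0.526, 0.473, 0.526, -0.473]
wrist_force: [-0.2, 0.2, -1.6]
finger_gap: 0.0424
```

{"op": "jog_arm", "data": {
  "rows": [0.05,0,0,0,0,0,-1,0,0,0,0,0,0,-1,0,0,0,0,0,0,-1]
}}

```text
time_s: 9.62
ee_pos: [0.5083, -0.1178, 0.0707]
eef_rot: [0.526, 0.473, 0.526, -0.473]
wrist_force: [-1.2, -0.2, 1.0]
finger_gap: 0.0425
```

{"op": "jog_arm", "data": {
  "rows": [0.05,0,0,0,0,0,-1,0,0,0,0,0,0,-1,0,0,0,0,0,0,-1]
}}

```text
time_s: 9.87
ee_pos: [0.5084, -0.1178, 0.0704]
eef_rot: [0.526, 0.473, 0.526, -0.472]
wrist_force: [0.1, 1.0, 4.3]
finger_gap: 0.0424
```

Step contact at TCP z 0.0705, +4 N. I twist clockwise under this light press and watch the force.

{"op": "jog_arm", "data": {
  "rows": [0,0,0,0.05,0,0,-1,0,0,0,0.05,0,0,-1,0,0,0,0,0,0,-1]
}}

```text
time_s: 10.12
ee_pos: [0.5085, -0.118, 0.0704]
eef_rot: [0.502, 0.499, 0.501, -0.499]
wrist_force: [-0.8, 0.4, 4.0]
finger_gap: 0.0427
```

{"op": "jog_arm", "data": {
  "rows": [0,0,0,0.05,0,0,-1,0,0,0,0.05,0,0,-1,0,0,0,0,0,0,-1]
}}

```text
time_s: 10.37
ee_pos: [0.5086, -0.1181, 0.0703]
eef_rot: [0.477, 0.523, 0.476, -0.523]
wrist_force: [0.8, -1.7, 4.1]
finger_gap: 0.0426
```

{"op": "jog_arm", "data": {
  "rows": [0,0,0,0.05,0,0,-1,0,0,0,0.05,0,0,-1,0,0,0,0,0,0,-1]
}}

```text
time_s: 10.62
ee_pos: [0.5082, -0.1178, 0.0696]
eef_rot: [-0.45, -0.546, -0.45, 0.546]
wrist_force: [0.1, 0.5, -2.1]
finger_gap: 0.0421
```

The force vanished and z fell at about 0.6 rad. I probe downward.

{"op": "jog_arm", "data": {
  "rows": [0.1,0,0,0,0,0,-1,0,0,0,0,0,0,-1,0,0,0,0,0,0,-1]
}}

```text
time_s: 10.87
ee_pos: [0.5076, -0.1175, 0.0678]
eef_rot: [-0.449, -0.545, -0.451, 0.546]
wrist_force: [0.2, 0.4, -2.5]
finger_gap: 0.0427
```

{"op": "jog_arm", "data": {
  "rows": [0.1,0,0,0,0,0,-1,0,0,0,0,0,0,-1,0,0,0,0,0,0,-1]
}}

```text
time_s: 11.12
ee_pos: [0.508, -0.1176, 0.0675]
eef_rot: [-0.449, -0.546, -0.45, 0.546]
wrist_force: [-0.5, -0.1, -1.6]
finger_gap: 0.0425
```

{"op": "jog_arm", "data": {
  "rows": [0.1,0,0,0,0,0,-1,0,0,0,0,0,0,-1,0,0,0,0,0,0,-1]
}}

```text
time_s: 11.37
ee_pos: [0.5081, -0.1177, 0.0667]
eef_rot: [-0.449, -0.546, -0.45, 0.546]
wrist_force: [-0.5, -1.2, -1.2]
finger_gap: 0.0425
```

{"op": "jog_arm", "data": {
  "rows": [0.2,0,0,0.03,0,0,-1,0.2,0,0,0,0,0,-1,0,0,0,0,0,0,-1]
}}

```text
time_s: 11.62
ee_pos: [0.508, -0.1177, 0.0624]
eef_rot: [-0.441, -0.552, -0.442, 0.553]
wrist_force: [-0.9, 0.3, -1.0]
finger_gap: 0.0422
```

{"op": "jog_arm", "data": {
  "rows": [0.2,0,0,0,0,0,-1,0.2,0,0,0,0,0,-1,0,0,0,0,0,0,-1]
}}

```text
time_s: 11.87
ee_pos: [0.5079, -0.1177, 0.0583]
eef_rot: [-0.441, -0.552, -0.442, 0.553]
wrist_force: [0.3, -0.4, -1.4]
finger_gap: 0.0428
```

{"op": "jog_arm", "data": {
  "rows": [0.1,0,0,0,0,0,-1,0.1,0,0,0,0,0,-1,0,0,0,0,0,0,-1]
}}

```text
time_s: 12.12
ee_pos: [0.5081, -0.1177, 0.0566]
eef_rot: [-0.441, -0.552, -0.441, 0.553]
wrist_force: [-0.1, -0.1, -1.9]
finger_gap: 0.0422
```

{"op": "jog_arm", "data": {
  "rows": [0.1,0,0,0,0,0,-1,0,0,0,0,0,0,-1,0,0,0,0,0,0,-1]
}}

```text
time_s: 12.37
ee_pos: [0.5081, -0.1177, 0.0558]
eef_rot: [-0.441, -0.553, -0.441, 0.553]
wrist_force: [0.2, -0.4, -1.4]
finger_gap: 0.0426
```

{"op": "jog_arm", "data": {
  "rows": [0.08,0,0,0,0,0,-1,0,0,0,0,0,0,-1,0,0,0,0,0,0,-1]
}}

```text
time_s: 12.62
ee_pos: [0.5082, -0.1178, 0.0551]
eef_rot: [0.441, 0.553, 0.441, -0.552]
wrist_force: [-0.1, -0.9, -1.3]
finger_gap: 0.0425
```

{"op": "jog_arm", "data": {
  "rows": [0.05,0,0,0,0,0,-1,0,0,0,0,0,0,-1,0,0,0,0,0,0,-1]
}}

```text
time_s: 12.87
ee_pos: [0.5082, -0.1179, 0.055]
eef_rot: [0.441, 0.553, 0.441, -0.553]
wrist_force: [-0.9, -1.5, 2.8]
finger_gap: 0.0423
```

{"op": "jog_arm", "data": {
  "rows": [0.05,0,0,0,0,0,-1,0,0,0,0,0,0,-1,0,0,0,0,0,0,-1]
}}

```text
time_s: 13.12
ee_pos: [0.5083, -0.118, 0.0549]
eef_rot: [0.442, 0.553, 0.441, -0.553]
wrist_force: [-2.1, -1.7, 6.0]
finger_gap: 0.043
```

Seated: contact at z 0.055, about 15.6 mm below the step contact. I open the gripper and check.

{"op": "jog_arm", "data": {
  "rows": [-0.05,0,0,0,0,0,-0.2,0,0,0,0,0,0,0.3,0,0,0,0,0,0,1,0,0,0,0,0,0,1,0,0,0,0,0,0,1]
}}

```text
time_s: 13.53
ee_pos: [0.5081, -0.1175, 0.0541]
eef_rot: [-0.441, -0.552, -0.441, 0.553]
wrist_force: [-0.1, -0.1, 0.3]
finger_gap: 0.0655
```

{"op": "jog_arm", "data": {
  "rows": [0,0,0,0,0,0,1,0,0,0,0,0,0,1,0,0,0,0,0,0,1,0,0,0,0,0,0,1,0,0,0,0,0,0,1]
}}

```text
time_s: 13.95
ee_pos: [0.5082, -0.1177, 0.0545]
eef_rot: [0.441, 0.553, 0.441, -0.553]
wrist_force: [0.1, -0.5, -0.6]
finger_gap: 0.0876
```

```bash
python3 - <<'E'
from h import *
to([.508,-.1178,.16])
s=snap('side','s6.png')
r=lambda i,x,y,w,h,k:cv2.resize(i[y:y+h,x:x+w],None,fx=k,fy=k,interpolation=cv2.INTER_CUBIC)[...,::-1]
cv2.imwrite('pics/c9.png',r(s,285,130,80,110,5))
E
```

```text
t 13.95 p [ 0.5082 -0.1177  0.0545] d(cm tool) [-10.5477  -0.0141   0.0097] jawyaw -12.777451687837324 tilt x [-0.  0. -1.] F [ 0.1146 -0.5366 -0.6402] gap 0.08763207102667198 q [-0.2929 -0.101   1.676   0.      1.5666 -0.0699]
```

View pics/c9.png

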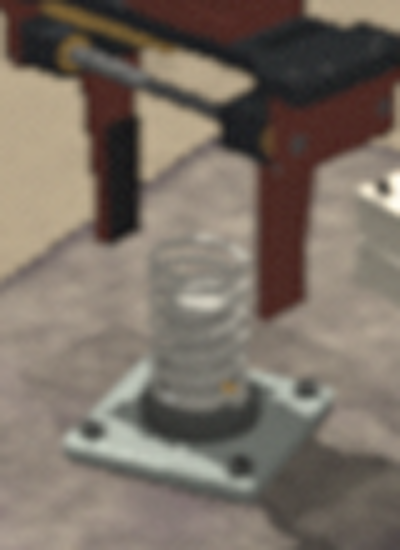

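The spring stands alone on the flange (coils at crop (200,330), leg at (230,385)). I lift straight up, then move back out of the top view.

{"op": "jog_arm", "data": {
  "rows": [-1,0,0,0,0,0,1,-2,0,0,0,0,0,1,-3,0,0,0,0,0,1,-3,0,0,0,0,0,1,-3,0,0,0,0,0,1]
}}

```text
time_s: 14.42
ee_pos: [0.5079, -0.1177, 0.1766]
eef_rot: [0.441, 0.553, 0.441, -0.552]
wrist_force: [0.3, -0.9, 0.4]
finger_gap: 0.0876
```

{"op": "jog_arm", "data": {
  "rows": [0,0,3,0,0,0,1,0,0,3.5,0,0,0,1,0,0,3.5,0,0,0,1,0,0,3.5,0,0,0,1,0,0,3.5,0,0,0,1]
}}

```text
time_s: 14.83
ee_pos: [0.4701, -0.285, 0.1757]
eef_rot: [0.442, 0.553, 0.441, -0.552]
wrist_force: [0.9, 0.3, 0.0]
finger_gap: 0.0881
```

{"op": "jog_arm", "data": {
  "rows": [0,0,3,0,0,0,1,0,0,3,0,0,0,1,0,0,2,0,0,0,1,0,0,0,0,0,0,1,0,0,0,0,0,0,1]
}}

```text
time_s: 15.25
ee_pos: [0.4525, -0.3622, 0.1749]
eef_rot: [0.441, 0.553, 0.441, -0.553]
wrist_force: [0.6, -0.5, 0.3]
finger_gap: 0.0876
```

```bash
python3 - <<'E'
from h import *
s=snap('side','s7.png');t=snap('top','t7.png')
r=lambda i,x,y,w,h,k:cv2.resize(i[y:y+h,x:x+w],None,fx=k,fy=k,interpolation=cv2.INTER_CUBIC)[...,::-1]
cv2.imwrite('pics/c10.png',np.hstack([r(t,300,150,80,100,5),r(s,285,140,80,100,5)]))
E
```

```text
(no output)
```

View pics/c10.png

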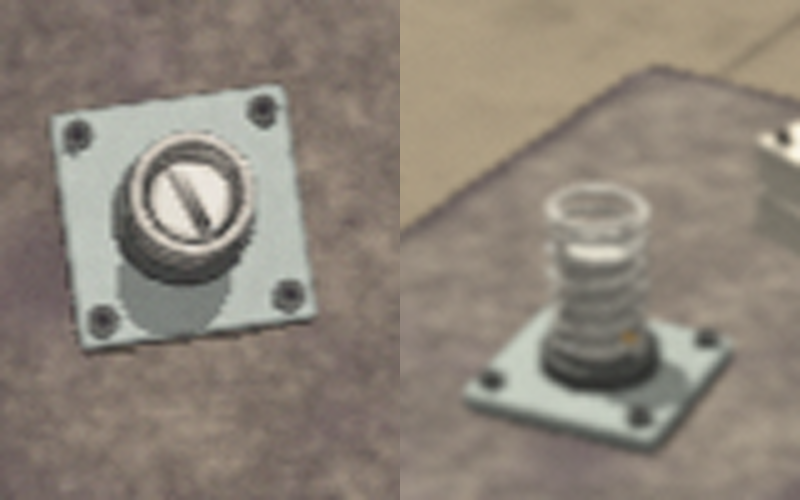

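View pics/t7.png

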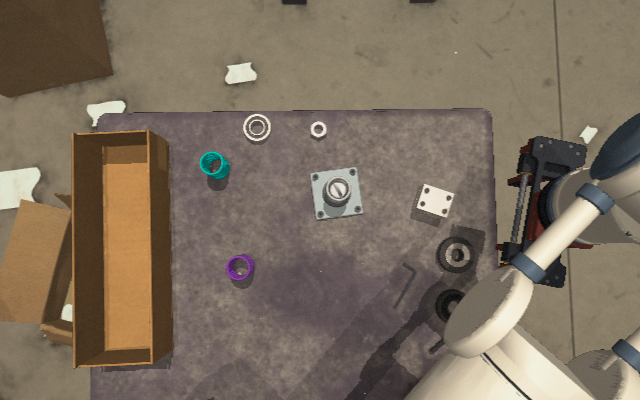

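```bash
python3 - <<'E'
from h import *
print(tri(324.2,182.2,338,188))
print(bot.hand_in())
E
```

```text
(array([ 0.5077, -0.1183,  0.0848]), np.float64(0.002315393473564506))
the job is handed in; nothing more can be done
None
```

The steel spring is threaded over the slotted rod and sits upright on the seat flange. I released it, moved the arm clear and handed the job in after about 15 s of robot time.

- **Upper slot:** the leg went in without snagging. I had turned it to the slot direction read from the pictures.
- **Step:** the leg rested on the step under about 4 N. It dropped into the lower slot after about 0.6 rad of clockwise twist.
- **Seat:** contact came about 15.6 mm below the step contact, against 16 mm expected, with at most 6 N.

**Last checks:**
- **Position:** in both views the spring stands upright around the rod. Its top centre measures at (0.508, -0.118), which is on the rod axis.
- **Height (disagrees):** the top measures z 0.085 m, against 0.090 m expected. The same hand reading also gave about 4 mm too little before the pick (0.066 m against 0.070 m). I therefore took it as measuring error and relied on the contact height.
- **Bystanders:** the bearing, nut and clamp look to be where they were at the start.

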